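# Take the blade cap off a fan whose thread hand is unknown

## Task

The small fan on the mahjong table is being stripped for cleaning: it stands face up with its front guard off, and the blades must come off next. Take hold of the cap in the middle of the blades, find out which way it loosens (on some of these fans it is a reverse thread) by trying it both ways, turn it loose and lift it straight off the shaft. Finish while still holding the cap in the gripper, upright, some 8 to 10 cm above the hub it sat on; do not lean on the fan, and leave everything else on the table where it is.

Things in the scene. Friction and masses are not known exactly. Their poses are not given: they have to be found in the camera images.
- fan: Small white circulator fan, fixed on the table, tilted to face straight up, front guard off. Origin: underside of its round foot, on the axis of the blades; z up. Round shroud 224 mm outside, 208 mm inside diameter, rim 150 mm above the table; a tilt pod 48 mm wide on its own +y and on its -y side reaches 147 mm from the axis, 153 mm up. Inside, five grey blades 110 mm above the table.
- fan_hub (a point): Centre of the flat top face, 136 mm above the table, of the grey blade hub (68 mm across); the cap sits on it, over a steel shaft end 14 mm tall with a two-start quick thread. The thread's hand differs from fan to fan and cannot be seen. Hub, blades and shaft cannot turn: a wooden clothes peg clips one blade to the rear guard.
- fan_peg (a point): Top end of that clothes peg (10 x 20 mm thick), 96 mm from the fan's axis on its own -x side and 161 mm above the table.
- cap: The blade cap: white plastic, 28 to 46 g, on the hub. Origin: centre of its underside, on its axis; z up. Hollow round flange 53 mm in diameter from 0 to 19 mm. Screwed on, it has under 3 mm of upward play and cannot be pulled off. One way (seen from above) a hard stop blocks it within 8 degrees; the other, loosening way it turns with hardly any resistance.
- cap_grip (a point): Middle of the cap's ribbed round grip, 30 mm above its underside; the grip is 37 mm in diameter from 19 to 41 mm and can be taken from above at any yaw. Turned loose the cap stays down on the hub; it lifts straight off when turned 55 to 115 degrees (70 to 90 is best) from where it sat, and meets another hard stop at 117 to 125. 15 mm of lift clears the shaft.
- bowl: Bystander: small white ceramic bowl, 110 mm across, 42 mm tall, beside the fan. Origin: centre of its underside.
- screwdriver: Bystander: black-handled screwdriver 170 mm long, lying beside the fan. Origin: midway along it, on the table; own x runs to the tip.
- die_1: Bystander: white die, 16 mm, on the table just behind the fan. Origin: centre of its underside.
- die_2: Bystander: the other white die, 16 mm. Origin: centre of its underside.
- tile_1: Bystander: mahjong tile 40 x 30 x 24 mm lying flat. Origin: centre of its underside.
- tile_2: Bystander: another such mahjong tile. Origin: centre of its underside.
- steel_cup: Bystander: stainless steel cup, 76 mm across, 85 mm tall. Origin: centre of its underside.
- chip_box: Bystander: closed plastic chip box with a latch, 129 x 204 x 52 mm. Origin: centre of its underside.
- tile_holder: Bystander: clear slotted holder 340 mm long with a row of standing mahjong tiles, 52 mm tall, behind the fan. Origin: centre of its underside; own y along its length.
Mind the look-alikes: they are no part of the job. Of the things like the cap, leave any that is black; of the rest the smaller one is meant.

How it is judged:
On the way, in this order (a step that is already met when the one before it is completed fails the run):
1. the cap has been turned loose on its shaft: at least 46 degrees from where it sat, still within 6 mm of its seat (angle between the x axis of cap and the x axis of fan, either way round above 0.8 rad and z of cap in the frame of fan below 0.142 m and horizontal distance between cap and fan below 0.006 m), for 0.1 s.
2. the cap is off, at least 50 mm above its seat, in the fingers (z of cap in the frame of fan above 0.186 m and contact force between cap and the fingers above 0.5 N), for 0.2 s.
At the end, for the whole second after the job is handed in: The cap is held still by the fingers alone, its underside at least 50 mm above the hub face it sat on, within 60 mm of the fan's axis and within 17 degrees of upright, touching nothing else (all of step 2 and horizontal distance between cap and fan below 0.06 m and angle between cap's own z axis and vertical below 0.3 rad and contact force between cap and fan below 0.05 N and linear speed of cap below 0.03 m/s); the arm keeps its last pose, push and grip.
It fails at once if the robot leans on the fan (more than 25 N) (contact force between any of the arm, the fingers and fan above 25 N).
It fails at once if a bystander is moved by more than 20 mm (distance of any of bowl, screwdriver, die_1, die_2, tile_1, tile_2, steel_cup, chip_box, tile_holder from where it was at the start of the episode above 0.02 m).
It also fails if it takes over 42 s, if anything falls off the work surface, if the arm or the gripper's body presses on something with over 40 N, if the wrist force passes 120 N, or if a joint passes its speed limit or range.

## Robot

A 7-joint arm with a two-finger parallel gripper is mounted at the origin on the work surface. World frame = base frame: x ahead of the robot, y to its left, z up, the work surface at z = 0. Lengths are in m, angles in rad, forces in N, time in s.
With the tool pointing down it reaches from about 0.4 to 0.85 m from the base axis. Payload 4.5 kg.
Tool frame: the origin (TCP) lies midway between the tips of the shut fingers; the grasp point (between the pads) lies 19 mm behind it; z points along the fingers, y is the line along which they close (so a half turn about z gives the same grasp; the last joint's range is limited). The gripper opens to 88 mm and grips with 3 to 60 N. Pads are 18 mm wide; open, the fingers measure 123 mm over their backs; the gripper's body (75 mm by 187 mm) begins 45 mm behind the grasp point.
Start: joints at [-1.313, 0.689, -0.195, 1.565, 0.157, 0.902, -0.215], TCP at [0.139, 0.609, 0.239] pointing down, gripper open.
Joint ranges: [-3.01, 3.01], [-0.46, 2.08], [-1.47, 1.51], [0.13, 2.56], [-1, 4.14], [0.04, 2.09], [-2.66, 2.66]. Speed limits (rad/s): [2.57, 2.57, 3.14, 3.14, 3.14, 3.14, 3.14].

## Interface

Orientations are given as a unit quaternion [x, y, z, w].
In Python, from plant import r gives the robot as it stands.
- The arm moves only by the tool carry_out, never from a script. Its argument "plan" is a list of rows, each an object with "rot": the turn, a rotation vector about the tool's x, y, z in rad, a list of three; "xyz": the shift along the tool's x, y, z in m, a list of three; "grip": the closure in counts, from 0 (fully open) to 255 (shut). In form: [{"rot": [wx, wy, wz], "xyz": [dx, dy, dz], "grip": grip}, ...]. A call has 1 to 8 rows; each row is the pose to reach, as a shift and turn from the pose commanded when the call began, along the tool's axes at that moment; what a row does not reach only later rows make up. A row lasts 1/12 s, in which the tool goes at most 41.7 mm and 7.16 degrees, less where a joint would pass 70% of its speed; a pose out of reach is approached as far as the arm can. A call with a gripper value outside its range is refused whole. The fingers move at their own pace and stop on an object; "squeeze" is the grip in N (left out, the last holds). Time passes only in rows, so rows that repeat a pose let the fingers close. It gives the time, the measured TCP pose, the force, the opening and the grip force at its end, in the units of the state.
- r.get_state(): the state, without advancing time (a new reading comes with each control period).
- r.snapshot(name): name is "scene" or "top"; returns the picture (400x640x3 uint8, red, green, blue); there is no depth.
- r.camera_params(name): a dict with "fx", "fy", "cx", "cy" (pixels), "position" and "attitude" of the camera in the world. Camera axes: x right, y down, z forward; pixel columns grow to the right and rows downward; lengths in m; the calibration is good to about 2 mm. A picture is of the moment at which its call begins. camera_params takes no time and is no camera call.
- r.finish_job(): hands the job in; it is judged then, once.
The state is a dict: "clock": time; "q": joint angles; "qd": joint speeds; "joint_torque": joint torques, N m; "tool_pos": TCP position; "eef_rot": TCP orientation; "contact_force": force on the tool from outside, world axes, zero at the start; "moment": the same for the moment, N m; "opening": opening from 0.0 (shut) to 1.0 (fully open); "finger_force": force on a finger pad.
Only numpy, scipy, OpenCV 4.12 (cv2) and the standard library are available. Lean on these libraries where they do the work, as an engineer would, in place of code of your own. Each camera call takes 0.05 s, during which the arm holds its last target. There are 200 camera calls.

## Working session

There is one attempt and no reset: what is moved stays moved. The work goes in short steps, Python scripts to look and compute and a tool call to move; the robot and the scene stay as the last step left them, time stands still between calls to the robot, and variables do not carry over. Pictures are saved under pics/ and viewed, at most 10 in all, crops included, and the job is handed in when it is done.

Besides the shell and the picture viewer there is one more tool, called after ">>>" as a command line: name --argument value ..., lists and objects as JSON in quotes. carry_out: Moves the arm, as the interface text tells. Its arguments: {"type":"object","properties":{"plan":{"type":"array"},"squeeze":{"type":"number"}},"required":["plan"]}

```bash
mkdir -p pics; python3 - <<'E'
from plant import r
import cv2
for n in("scene","top"):
    p=r.camera_params(n);print(n,p)
    cv2.imwrite(f"pics/{n}0.png",cv2.cvtColor(r.snapshot(n),cv2.COLOR_RGB2BGR))
s=r.get_state();print(s)
E
```

```text
scene {'fx': 391.1791166982852, 'fy': 391.1791166982852, 'cx': 319.5482086615899, 'cy': 201.68890675231324, 'position': array([ 0.9111898 , -0.50115948,  1.143103  ]), 'attitude': array([ 0.91715501,  0.28788507, -0.08084848, -0.26346233])}
top {'fx': 507.42186006252115, 'fy': 507.42186006252115, 'cx': 316.8497571213985, 'cy': 196.0859689435011, 'position': array([0.4288659 , 0.02542237, 1.644491  ]), 'attitude': array([-0.69769908,  0.71450378, -0.03527874,  0.03815438])}
{'clock': 0.1, 'q': array([-1.31319213,  0.6898966 , -0.19453534,  1.56622447,  0.15732478,
        0.9024916 , -0.21509278]), 'qd': array([ 0.00046689,  0.00037727, -0.0018675 , -0.00230615,  0.00114719,
       -0.00010729,  0.00122389]), 'joint_torque': array([-4.09225162e-03, -5.28496921e+01, -1.27171721e+00, -1.53836900e+01,
       -5.25436399e-02,  1.99527909e-03,  5.64465859e-05]), 'tool_pos': array([0.13862879, 0.60886022, 0.23799696]), 'eef_rot': array([ 1.11614624e-01,  9.93751234e-01, -8.12367206e-04, -2.74208235e-05]), 'contact_force': array([-0.47653908, -0.1918849 , -0.67147399]), 'moment': array([-0.01269872, -0.00757269, -0.08635261]), 'finger_force': 0.0, 'opening': 0.9991619981554403}
```

View pics/scene0.png

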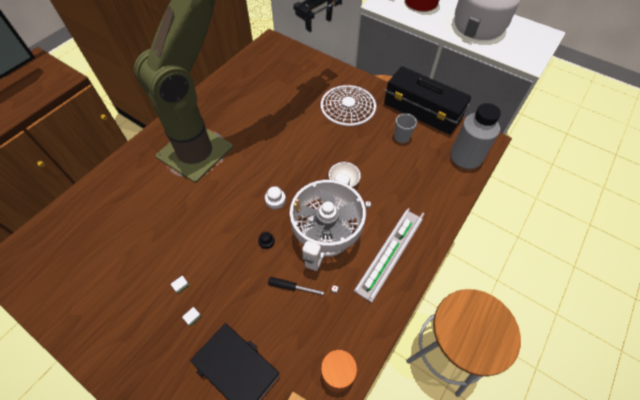

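View pics/top0.png

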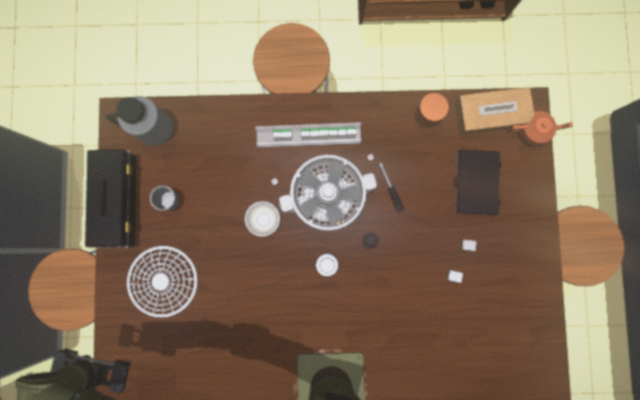

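The fan is at about (328,192) in top and (328,213) in scene. The cap is on the hub, and a white and a black look-alike lie on the table. Next I'll take enlarged crops.

```bash
cat > h.py <<'E'
import numpy as np
from scipy.spatial.transform import Rotation as R
from plant import r
def ray(n,u,v):
    p=r.camera_params(n)
    d=R.from_quat(p["attitude"]).apply([(u-p["cx"])/p["fx"],(v-p["cy"])/p["fy"],1])
    return np.array(p["position"]),d
def plane(n,u,v,z):
    o,d=ray(n,u,v); return o+d*(z-o[2])/d[2]
def tri(a,b):
    (o1,d1),(o2,d2)=ray("scene",*a),ray("top",*b)
    s=np.linalg.lstsq(np.c_[d1,-d2],o2-o1,rcond=None)[0]
    p,q=o1+s[0]*d1,o2+s[1]*d2
    return (p+q)/2,np.linalg.norm(p-q)
def proj(n,X):
    p=r.camera_params(n);c=R.from_quat(p["attitude"]).inv().apply(np.array(X)-p["position"])
    return c[0]/c[2]*p["fx"]+p["cx"],c[1]/c[2]*p["fy"]+p["cy"]
E
python3 - <<'E'
import cv2,numpy as np
from h import *
a=cv2.imread("pics/top0.png")[142:242,268:388];b=cv2.imread("pics/scene0.png")[165:275,270:390]
f=lambda x:cv2.resize(x,None,fx=5,fy=5,interpolation=cv2.INTER_CUBIC)
cv2.imwrite("pics/ct.png",f(a));cv2.imwrite("pics/cs.png",f(b))
for p in((328,192),(327,191)):print(plane("top",*p,.177))
print(plane("top",327,265,.04))
E
```

```text
[ 0.5931156  -0.00312442  0.177     ]
[ 5.96113517e-01 -2.90634007e-04  1.77000000e-01]
[0.37834917 0.0032838  0.04      ]
```

View pics/ct.png

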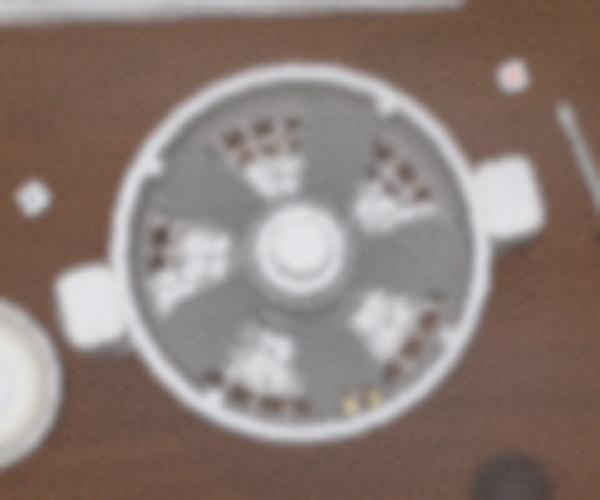

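View pics/cs.png

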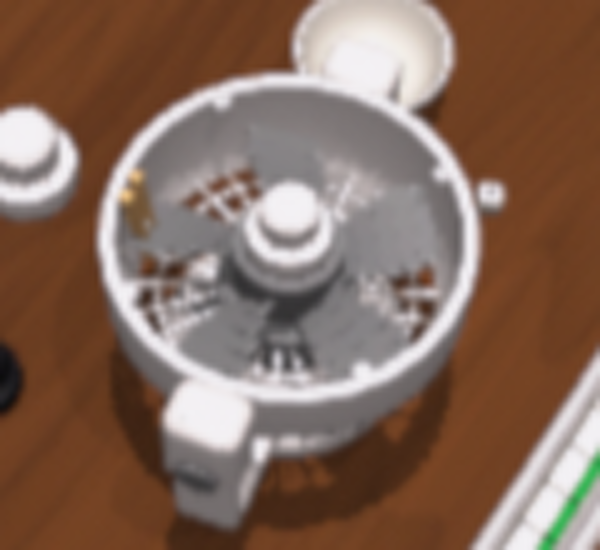

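```bash
cat >> h.py <<'E'
def delta(goal,yaw_y=None):
    """tool-axes shift from the current pose to goal; turn about tool z to put tool y at world angle yaw_y"""
    s=r.get_state();M=R.from_quat(s["eef_rot"])
    y=M.apply([0,1,0]);z=M.apply([0,0,1]);a=np.arctan2(y[1],y[0])
    print("t",round(s["clock"],2),"tcp",s["tool_pos"].round(4),"yawy",a.round(3),"z",z.round(3),"q",s["q"].round(2),"F",s["contact_force"].round(1),"M",s["moment"].round(2),"op",round(s["opening"],3))
    print("xyz",M.inv().apply(np.array(goal)-s["tool_pos"]).round(4),"wz",None if yaw_y is None else round(a-yaw_y,3))
E
python3 - <<'E'
import cv2
from h import *
t=cv2.imread("pics/top0.png");s=cv2.imread("pics/scene0.png")
def white(im,lo):
    h=cv2.cvtColor(im,cv2.COLOR_BGR2HSV);return ((h[...,2]>lo)&(h[...,1]<60)).astype(np.uint8)
# rim: hull of the shroud in top: radial bright peaks
g=cv2.cvtColor(t,cv2.COLOR_BGR2GRAY).astype(np.float32)
P=[]
for a in np.arange(0,2*np.pi,.03):
    rr=np.arange(32,43,.25);x=(328+rr*np.cos(a)).astype(np.float32);y=(192+rr*np.sin(a)).astype(np.float32)
    v=cv2.remap(g,x[None],y[None],cv2.INTER_LINEAR)[0]
    if v[-1]<120 and v[0]<190: w=np.clip(v-150,0,None);P.append(((x*w).sum()/w.sum(),(y*w).sum()/w.sum()))
e=cv2.fitEllipse(np.array(P,np.float32));print("rim",e,plane("top",*e[0],.15),len(P))
for n,im,box in(("top",t,(178,205,315,342)),("scene",s,(196,222,315,342))):
  for lo in(215,235):
    m=white(im,lo)[box[0]:box[1],box[2]:box[3]]
    for c in cv2.findContours(m,0,1)[0]:
        if len(c)>12:
            q=cv2.fitEllipse(c);print(n,lo,np.array(q[0])+(box[2],box[0]),q[1],cv2.contourArea(c),cv2.boundingRect(c))
E
```

```text
rim ((327.59149169921875, 191.88833618164062), (71.67121887207031, 72.20928955078125), 89.17119598388672) [ 0.59649965 -0.00244811  0.15      ] 182
top 215 [326.96094322 190.23560333] (11.616637229919434, 14.998347282409668) 110.5 (5, 6, 16, 15)
scene 215 [327.41700935 209.6074295 ] (14.574418067932129, 15.701397895812988) 176.0 (4, 6, 17, 16)
scene 235 [327.58535194 206.01801109] (6.503885746002197, 8.755742073059082) 43.0 (8, 7, 10, 7)
```

```bash
python3 - <<'E'
from h import *
print(plane("scene",327.5,206.1,.177),tri((327.5,206.1),(328.0,191.1)))
delta((.596,-.002,.25),0)
E
```

```text
[ 0.59689469 -0.00286293  0.177     ] (array([ 0.59625639, -0.00286227,  0.1762891 ]), np.float64(0.0010905283889367649))
t 0.1 tcp [0.1386 0.6089 0.238 ] yawy 1.347 z [-0.    -0.002 -1.   ] q [-1.31  0.69 -0.19  1.57  0.16  0.9  -0.22] F [-0.5 -0.2 -0.7] M [-0.01 -0.01 -0.09] op 0.999
xyz [-0.5815 -0.4942 -0.0111] wz 1.347
```

>>> carry_out --plan '[{"rot":[0,0,1.35],"xyz":[-0.58,-0.494,-0.012],"grip":0},{"rot":[0,0,1.35],"xyz":[-0.58,-0.494,-0.012],"grip":0},{"rot":[0,0,1.35],"xyz":[-0.58,-0.494,-0.012],"grip":0},{"rot":[0,0,1.35],"xyz":[-0.58,-0.494,-0.012],"grip":0},{"rot":[0,0,1.35],"xyz":[-0.58,-0.494,-0.012],"grip":0},{"rot":[0,0,1.35],"xyz":[-0.58,-0.494,-0.012],"grip":0},{"rot":[0,0,1.35],"xyz":[-0.58,-0.494,-0.012],"grip":0},{"rot":[0,0,1.35],"xyz":[-0.58,-0.494,-0.012],"grip":0}]' --squeeze 15

```text
clock: 0.77
tool_pos: [0.3388, 0.3406, 0.244]
eef_rot: [0.577, 0.817, -0.0, -0.0]
contact_force: [1.2, 0.3, -0.5]
opening: 1.002
finger_force: 0.0
```

```bash
python3 - <<'E'
from h import *
delta((.5965,-.0027,.25),0)
E
```

```text
t 0.77 tcp [0.3388 0.3406 0.244 ] yawy 0.341 z [-0. -0. -1.] q [-0.92  0.5   0.06  1.99 -0.05  0.66 -0.49] F [ 1.2  0.3 -0.5] M [-0.03 -0.   -0.04] op 1.002
xyz [-0.4097  0.128  -0.0061] wz 0.341
```

>>> carry_out --plan '[{"rot":[0,0,0.34],"xyz":[-0.41,0.128,-0.006],"grip":0},{"rot":[0,0,0.34],"xyz":[-0.41,0.128,-0.006],"grip":0},{"rot":[0,0,0.34],"xyz":[-0.41,0.128,-0.006],"grip":0},{"rot":[0,0,0.34],"xyz":[-0.41,0.128,-0.006],"grip":0},{"rot":[0,0,0.34],"xyz":[-0.41,0.128,-0.006],"grip":0},{"rot":[0,0,0.34],"xyz":[-0.41,0.128,-0.006],"grip":0},{"rot":[0,0,0.34],"xyz":[-0.41,0.128,-0.006],"grip":0},{"rot":[0,0,0.34],"xyz":[-0.41,0.128,-0.006],"grip":0}]'

```text
clock: 1.43
tool_pos: [0.5404, 0.0751, 0.2484]
eef_rot: [0.705, 0.71, -0.0, -0.0]
contact_force: [1.2, 0.8, 0.5]
opening: 1.003
finger_force: 0.0
```

```bash
python3 - <<'E'
from h import *
delta((.5965,-.0027,.25),0)
E
```

```text
t 1.43 tcp [0.5404 0.0751 0.2484] yawy 0.007 z [-0.001  0.    -1.   ] q [-0.29  0.57  0.12  1.81 -0.09  0.77 -0.12] F [1.2 0.8 0.5] M [-0.08  0.04 -0.02] op 1.003
xyz [-0.0782  0.0556 -0.0017] wz 0.007
```

>>> carry_out --plan '[{"rot":[0,0,0],"xyz":[-0.078,0.056,-0.002],"grip":0},{"rot":[0,0,0],"xyz":[-0.078,0.056,-0.002],"grip":0},{"rot":[0,0,0],"xyz":[-0.078,0.056,-0.002],"grip":0},{"rot":[0,0,0],"xyz":[-0.078,0.056,-0.002],"grip":0},{"rot":[0,0,0],"xyz":[-0.078,0.056,-0.002],"grip":0}]'

```text
clock: 1.85
tool_pos: [0.5958, -0.0006, 0.25]
eef_rot: [0.705, 0.709, -0.0, -0.001]
contact_force: [0.1, 0.3, 0.2]
opening: 1.001
finger_force: 0.0
```

```bash
python3 - <<'E'
from h import *
delta((.5965,-.0027,.160),0)
E
```

```text
t 1.85 tcp [ 0.5958 -0.0006  0.25  ] yawy 0.006 z [-0.002  0.001 -1.   ] q [-0.14  0.64  0.11  1.65 -0.09  0.86  0.01] F [0.1 0.3 0.2] M [-0.06  0.05 -0.05] op 1.001
xyz [-0.0022  0.0009  0.09  ] wz 0.006
```

>>> carry_out --plan '[{"rot":[0,0,0],"xyz":[-0.002,0.001,0.03],"grip":0},{"rot":[0,0,0],"xyz":[-0.002,0.001,0.06],"grip":0},{"rot":[0,0,0],"xyz":[-0.002,0.001,0.08],"grip":0},{"rot":[0,0,0],"xyz":[-0.002,0.001,0.09],"grip":0},{"rot":[0,0,0],"xyz":[-0.002,0.001,0.09],"grip":0},{"rot":[0,0,0],"xyz":[-0.002,0.001,0.09],"grip":0}]'

```text
clock: 2.35
tool_pos: [0.597, -0.001, 0.1609]
eef_rot: [0.704, 0.71, 0.0, -0.0]
contact_force: [0.2, -0.1, 1.0]
opening: 1.002
finger_force: 0.0
```

```bash
python3 - <<'E'
from h import *
import cv2
delta((.5965,-.0027,.160),0)
a=r.snapshot("scene")[165:275,270:390]
cv2.imwrite("pics/c1.png",cv2.resize(a[...,::-1],None,fx=5,fy=5))
E
```

```text
t 2.35 tcp [ 0.597  -0.001   0.1609] yawy 0.009 z [-0.     0.001 -1.   ] q [-0.13  0.75  0.09  1.73 -0.1   0.66  0.03] F [ 0.2 -0.1  1. ] M [-0.09  0.04 -0.  ] op 1.002
xyz [-0.0017 -0.0005  0.0009] wz 0.009
```

View pics/c1.png

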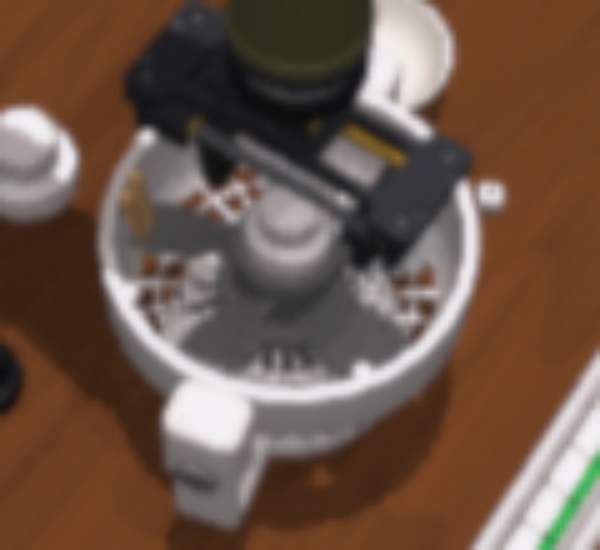

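The fingers straddle the cap grip around crop (290,225), clear of the shroud. Now I'll close them.

>>> carry_out --plan '[{"rot":[0,0,0],"xyz":[-0.0015,0,0],"grip":100},{"rot":[0,0,0],"xyz":[-0.0015,0,0],"grip":255},{"rot":[0,0,0],"xyz":[-0.0015,0,0],"grip":255},{"rot":[0,0,0],"xyz":[-0.0015,0,0],"grip":255},{"rot":[0,0,0],"xyz":[-0.0015,0,0],"grip":255},{"rot":[0,0,0],"xyz":[-0.0015,0,0],"grip":255},{"rot":[0,0,0],"xyz":[-0.0015,0,0],"grip":255},{"rot":[0,0,0],"xyz":[-0.0015,0,0],"grip":255}]' --squeeze 15

```text
clock: 3.07
tool_pos: [0.5973, -0.0041, 0.1606]
eef_rot: [0.705, 0.71, 0.0, -0.0]
contact_force: [-1.2, 0.1, 0.2]
opening: 0.415
finger_force: 0.5
```

```bash
python3 - <<'E'
from h import *
delta((.5965,-.0027,.160),0)
E
```

```text
t 3.07 tcp [ 0.5973 -0.0041  0.1606] yawy 0.007 z [-0.  0. -1.] q [-0.12  0.75  0.09  1.73 -0.1   0.66  0.03] F [-1.2  0.1  0.2] M [-0.05  0.13  0.02] op 0.415
xyz [ 0.0014 -0.0008  0.0006] wz 0.007
```

>>> carry_out --plan '[{"rot":[0,0,0],"xyz":[0.001,0,0],"grip":255},{"rot":[0,0,0],"xyz":[0.001,0,0],"grip":255},{"rot":[0,0,0],"xyz":[0.001,0,0],"grip":255}]'

```text
clock: 3.32
tool_pos: [0.5973, -0.0035, 0.1606]
eef_rot: [0.705, 0.709, -0.0, 0.0]
contact_force: [-0.2, -0.9, 0.3]
opening: 0.416
finger_force: 15.0
```

```bash
python3 - <<'E'
from h import *
delta((.5965,-.0027,.160),0);print(r.get_state()["finger_force"])
E
```

```text
t 3.32 tcp [ 0.5973 -0.0035  0.1606] yawy 0.007 z [ 0. -0. -1.] q [-0.12  0.75  0.09  1.73 -0.1   0.66  0.03] F [-0.2 -0.9  0.3] M [-0.35  0.1   0.  ] op 0.416
xyz [ 0.0008 -0.0008  0.0006] wz 0.007
15.000044256448746
```

>>> carry_out --plan '[{"rot":[0,0,0.05],"xyz":[0,0,0],"grip":255},{"rot":[0,0,0.1],"xyz":[0,0,0],"grip":255},{"rot":[0,0,0.15],"xyz":[0,0,0],"grip":255},{"rot":[0,0,0.2],"xyz":[0,0,0],"grip":255},{"rot":[0,0,0.2],"xyz":[0,0,0],"grip":255},{"rot":[0,0,0.2],"xyz":[0,0,0],"grip":255}]'

```text
clock: 3.82
tool_pos: [0.5974, -0.0028, 0.1606]
eef_rot: [0.771, 0.637, 0.0, 0.0]
contact_force: [0.8, -0.8, 0.3]
opening: 0.417
finger_force: 15.0
```

```bash
python3 - <<'E'
from h import *
delta((.5965,-.0027,.160),0);print(r.get_state()["finger_force"])
E
```

```text
t 3.82 tcp [ 0.5974 -0.0028  0.1606] yawy -0.191 z [ 0.  0. -1.] q [-0.15  0.76  0.15  1.74 -0.16  0.66 -0.11] F [ 0.8 -0.8  0.3] M [-0.1   0.13  0.41] op 0.417
xyz [-0.0001 -0.0009  0.0006] wz -0.191
15.00018060207367
```

Clockwise meets 0.41 N m, which suggests the hard stop. Now the other way.

>>> carry_out --plan '[{"rot":[0,0,-0.1],"xyz":[0,0,0],"grip":255},{"rot":[0,0,-0.2],"xyz":[0,0,0],"grip":255},{"rot":[0,0,-0.3],"xyz":[0,0,0],"grip":255},{"rot":[0,0,-0.4],"xyz":[0,0,0],"grip":255},{"rot":[0,0,-0.45],"xyz":[0,0,0],"grip":255},{"rot":[0,0,-0.45],"xyz":[0,0,0],"grip":255},{"rot":[0,0,-0.45],"xyz":[0,0,0],"grip":255}]'

```text
clock: 4.4
tool_pos: [0.5973, -0.003, 0.1606]
eef_rot: [0.611, 0.791, 0.0, -0.0]
contact_force: [-0.8, -0.4, 0.3]
opening: 0.418
finger_force: 15.0
```

```bash
python3 - <<'E'
from h import *
delta((.5965,-.0027,.160),0);print(r.get_state()["finger_force"])
E
```

```text
t 4.4 tcp [ 0.5973 -0.003   0.1606] yawy 0.256 z [-0.     0.001 -1.   ] q [-0.08  0.75  0.02  1.73 -0.02  0.66  0.2 ] F [-0.8 -0.4  0.3] M [-0.05  0.09  0.04] op 0.418
xyz [ 0.0005 -0.0007  0.0006] wz 0.256
14.999898076057434
```

Counter-clockwise is free (0.04 N m), so that is the loosening way. I'll continue to about 80° in total.

>>> carry_out --plan '[{"rot":[0,0,-0.1],"xyz":[0,0,0],"grip":255},{"rot":[0,0,-0.2],"xyz":[0,0,0],"grip":255},{"rot":[0,0,-0.3],"xyz":[0,0,0],"grip":255},{"rot":[0,0,-0.4],"xyz":[0,0,0],"grip":255},{"rot":[0,0,-0.5],"xyz":[0,0,0],"grip":255},{"rot":[0,0,-0.55],"xyz":[0,0,0],"grip":255},{"rot":[0,0,-0.55],"xyz":[0,0,0],"grip":255}]'

```text
clock: 4.98
tool_pos: [0.5972, -0.0032, 0.1606]
eef_rot: [0.373, 0.928, 0.0, -0.0]
contact_force: [-0.8, -0.6, 1.1]
opening: 0.415
finger_force: 15.0
```

```bash
python3 - <<'E'
from h import *
delta((.5965,-.0027,.160),1.28)
E
```

```text
t 4.98 tcp [ 0.5972 -0.0032  0.1606] yawy 0.807 z [-0.  0. -1.] q [ 0.01  0.75 -0.14  1.73  0.15  0.67  0.59] F [-0.8 -0.6  1.1] M [-0.12  0.07 -0.01] op 0.415
xyz [ 0.0009 -0.0001  0.0006] wz -0.473
```

>>> carry_out --plan '[{"rot":[0,0,-0.1],"xyz":[0,0,0],"grip":255},{"rot":[0,0,-0.2],"xyz":[0,0,0],"grip":255},{"rot":[0,0,-0.3],"xyz":[0,0,0],"grip":255},{"rot":[0,0,-0.4],"xyz":[0,0,0],"grip":255},{"rot":[0,0,-0.47],"xyz":[0,0,0],"grip":255},{"rot":[0,0,-0.47],"xyz":[0,0,0],"grip":255},{"rot":[0,0,-0.47],"xyz":[0,0,0],"grip":255},{"rot":[0,0,-0.47],"xyz":[0,0,0],"grip":255}]'

```text
clock: 5.65
tool_pos: [0.5974, -0.0033, 0.1606]
eef_rot: [0.148, 0.989, -0.0, 0.0]
contact_force: [-0.1, -0.9, 1.6]
opening: 0.412
finger_force: 15.0
```

```bash
python3 - <<'E'
from h import *
delta((.5965,-.0027,.260),1.28)
E
```

```text
t 5.65 tcp [ 0.5974 -0.0033  0.1606] yawy 1.274 z [ 0. -0. -1.] q [ 0.08  0.76 -0.27  1.72  0.29  0.7   0.93] F [-0.1 -0.9  1.6] M [-0.19  0.05 -0.  ] op 0.412
xyz [ 0.001   0.0003 -0.0994] wz -0.006
```

Now a slow first lift, watching the force.

>>> carry_out --plan '[{"rot":[0,0,0],"xyz":[0,0,-0.002],"grip":255},{"rot":[0,0,0],"xyz":[0,0,-0.004],"grip":255},{"rot":[0,0,0],"xyz":[0,0,-0.006],"grip":255},{"rot":[0,0,0],"xyz":[0,0,-0.008],"grip":255},{"rot":[0,0,0],"xyz":[0,0,-0.008],"grip":255}]'

```text
clock: 6.07
tool_pos: [0.5976, -0.003, 0.1691]
eef_rot: [0.147, 0.989, 0.0, 0.0]
contact_force: [-0.1, 0.0, -0.8]
opening: 0.416
finger_force: 15.0
```

```bash
python3 - <<'E'
from h import *
delta((.5965,-.0027,.250),1.28)
E
```

```text
t 6.07 tcp [ 0.5976 -0.003   0.1691] yawy 1.277 z [ 0.001  0.    -1.   ] q [ 0.09  0.75 -0.28  1.72  0.29  0.72  0.94] F [-0.1  0.  -0.8] M [ 0.02  0.05 -0.  ] op 0.416
xyz [ 0.0011 -0.     -0.0809] wz -0.003
```

No resistance, so the cap is free. Lifting to 90 mm.

>>> carry_out --plan '[{"rot":[0,0,0],"xyz":[0,0,-0.01],"grip":255},{"rot":[0,0,0],"xyz":[0,0,-0.025],"grip":255},{"rot":[0,0,0],"xyz":[0,0,-0.045],"grip":255},{"rot":[0,0,0],"xyz":[0,0,-0.065],"grip":255},{"rot":[0,0,0],"xyz":[0,0,-0.077],"grip":255},{"rot":[0,0,0],"xyz":[0,0,-0.082],"grip":255},{"rot":[0,0,0],"xyz":[0,0,-0.082],"grip":255},{"rot":[0,0,0],"xyz":[0,0,-0.082],"grip":255}]'

```text
clock: 6.73
tool_pos: [0.597, -0.0032, 0.2505]
eef_rot: [0.146, 0.989, -0.0, -0.0]
contact_force: [0.4, 0.8, -0.0]
opening: 0.41
finger_force: 15.0
```

>>> carry_out --plan '[{"rot":[0,0,0],"xyz":[0,0,0],"grip":255},{"rot":[0,0,0],"xyz":[0,0,0],"grip":255},{"rot":[0,0,0],"xyz":[0,0,0],"grip":255},{"rot":[0,0,0],"xyz":[0,0,0],"grip":255}]'

```text
clock: 7.07
tool_pos: [0.597, -0.0031, 0.25]
eef_rot: [0.146, 0.989, -0.0, -0.001]
contact_force: [-0.0, 0.2, -0.6]
opening: 0.416
finger_force: 15.0
```

```bash
python3 - <<'E'
from h import *
import cv2
delta((.5965,-.0027,.250),1.28);print(r.get_state()["finger_force"])
a=r.snapshot("scene")[145:265,260:400]
cv2.imwrite("pics/c2.png",cv2.resize(a[...,::-1],None,fx=5,fy=5))
E
```

```text
t 7.07 tcp [ 0.597  -0.0031  0.25  ] yawy 1.277 z [-0.001  0.    -1.   ] q [ 0.11  0.65 -0.31  1.64  0.24  0.9   0.98] F [-0.   0.2 -0.6] M [-0.04 -0.04  0.01] op 0.416
xyz [ 0.0006  0.0002 -0.    ] wz -0.003
14.999766647815704
```

View pics/c2.png

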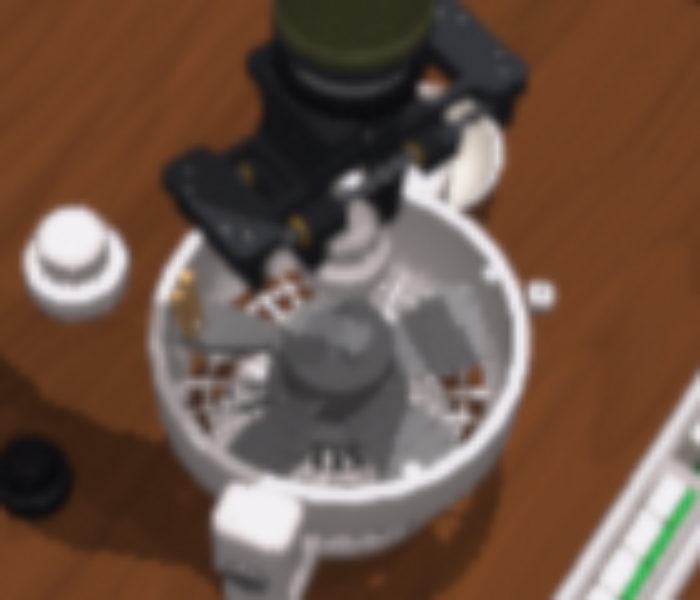

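The cap is upright in the fingers at crop (350,250). The bare hub and shaft are visible below it at (340,345).

```bash
python3 -c "
from plant import r
print(r.finish_job())"
```

```text
the job is handed in; nothing more can be done
None
```

The cap loosened counter-clockwise; I turned it about 80°, lifted it straight off and handed the job in with it held upright about 9 cm above the hub (the hand-in returned no verdict).

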